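# Dipper off the rail and under the spout

### The job

Lift the steel dipper up and off the brass rail beneath the little shelf, and stand it upright on the black drip plate under the dispenser's spout, slid gently back until its cup touches the dispenser's foot and the spout points at the middle of the cup. Set it down softly, never dropping or knocking it, do not press the dispenser's lever, and leave the salt pot, jug, bowl and pot lid where they are.

Things in the scene. Friction and masses are not known exactly. Their poses are not given: they have to be found in the camera images.
- dipper: Loose steel dipper, 0.14 to 0.24 kg. Origin: centre of the cup's underside, z up. Cup: outer radius 33 at the foot, 35 at the rim, 55 high, wall 3, open on top. Flat upright strap handle on its -x side, centred at x=-38: 6 thick along x, 14 wide along y, from z=30 up to the crook at z=155. Hung at first, cup 53 above the crate, its x axis as the rack's.
- grip (a point): Middle of the dipper's handle, at x=-38, z=100 in the dipper's frame; the strap can be pinched across y (14 wide) from z=60 to 150.
- crook (a point): Point under the dipper's crook where it hangs on the rail, at x=-3, z=152 in the dipper's frame. The crook is the strap bent flat towards +x: underside z=152, top z=158, out to x=19, with a tail (x=13 to 19) down to z=131. The tail must rise over the rail (more than 21 up), then the dipper comes away towards the rack's -x.
- rack: Fixed wooden rack. Origin on the crate below the middle of the rail; -x is its open front, y runs along the rail. Shelf over the rail: x=-20 to 90, y=-130 to 130, underside z=265, top z=283, jars on it to z=343: the gripper must come in leaning, from the front. Posts at x=70, y=-118 and 118, with arms to the rail's ends.
- rail (a point): Middle of the brass rail of the rack: radius 5, along the rack's y, 200 above the crate, free between y=-110 and 110.
- dispenser: Plastic dispenser fixed to the crate. Origin at crate level straight under the spout; -x is its open front. Black drip plate, 3 thick, under it all: x=-155 to 105, y=-50 to 50. White foot: x=35 to 105, y=-35 to 35, to z=110. Clear hopper, radius 45 about x=90, to z=232. The spout goes between the cup's rim and the crook's tail, so the dipper comes in level from the front, handle towards -x.
- spout (a point): Lower end of the orange spout, 80 above the crate: radius 6, 25 tall, at the end of a grey arm 14 wide (z=87 to 105) that runs back to the foot.
- stop (a point): Middle of the flat front face of the dispenser's foot, 55 up, at x=35 in the dispenser's frame; the cup's rim (radius 35) touches it when the cup stands under the spout.
- lever (a joint): Red lever on the dispenser's top: 0 at rest, grows to 0.4 rad as it is pressed down.
- lever_tip (a point): Front end of the red lever, at x=20, z=240 in the dispenser's frame; the lever is 70 long, 30 wide, 8 thick.
- salt_pot: Bystander: white ceramic salt pot, radius 34, 78 high. Origin: centre of its underside.
- jug: Bystander: blue plastic jug, radius 44, 150 high, handle out to x=+78. Origin: centre of its underside.
- bowl: Bystander: stainless steel bowl, rim radius 70, 55 high. Origin: centre of its underside.
- pot_lid: Bystander: aluminium pot lid lying flat, radius 78, 44 high with its knob. Origin: centre of its underside.
There are look-alikes about, which are no part of the job. Leave any green or orange look-alike of the dipper alone.

How it is judged (in metres and radians):
On the way:
1. the dipper is held by the gripper, clear in front of the rail and off the crate (x of dipper in the frame of rail below -0.03 m and height (world z) of dipper above 0.02 m and contact force between the fingers and dipper above 1 N), for 0.1 s.
At the end, for the whole second after the job is handed in: The dipper stands upright (within 0.05 rad) and still on the drip plate, its cup against the dispenser's foot (gap under 3 mm) and centred on the spout to within 6 mm sideways; the lever is up (x of dipper in the frame of dispenser between -0.003 and 0.004 m and y of dipper in the frame of dispenser between -0.006 and 0.006 m and height (world z) of dipper below 0.007 m and angle between dipper's own z axis and vertical below 0.05 rad and linear speed of dipper below 0.02 m/s and value of joint lever below 0.1 rad); the robot touches nothing.
It fails at once if the lever is pressed (over 0.15 rad) (value of joint lever above 0.15 rad).
It fails at once if the dipper is banged down on the dispenser's plate or rammed against its foot (a blow of over 60 N) (contact force between dipper and dispenser above 60 N).
It fails at once if a bystander is moved more than 15 mm (distance of any of salt_pot, jug, bowl, pot_lid from where it was at the start of the episode above 0.015 m).
It fails at once if the dipper is dropped (moves faster than 0.5 m/s out of the gripper's hold) (contact force between the fingers and dipper below 0.01 N and linear speed of dipper above 0.5 m/s).
It also fails if it takes over 58 s, if anything falls off the work surface, if the arm or the gripper's body presses on something with over 40 N, if the wrist force passes 120 N, or if a joint passes its speed limit or range.

### The arm

A 6-joint arm with a two-finger parallel gripper is mounted at the origin on the work surface. World frame = base frame: x ahead of the robot, y to its left, z up, the work surface at z = 0. Lengths are in mm, angles in rad, forces in N, time in s.
With the tool pointing down it reaches from about 350 to 975 mm from the base axis. Payload 7.1 kg.
Tool frame: the origin (TCP) lies midway between the tips of the shut fingers; the grasp point (between the pads) lies 19 mm behind it (ctrl.grasp_offset is the distance from the TCP to the grasp point, in mm); z points along the fingers, y is the line along which they close (so a half turn about z gives the same grasp; the last joint's range is limited). The gripper opens to 88 mm and grips with 3 to 60 N. Pads are 20 mm wide; open, the fingers measure 115 mm over their backs; the gripper's body (75 mm by 178 mm) begins 61 mm behind the grasp point.
Start: joints at [-1.171, 0.423, 1.63, -0, 1.089, -0.019], TCP at [254.18, -570.962, 222.675] pointing down, gripper open.
Joint ranges: [-3, 3], [-0.9, 2.11], [0.09, 2.58], [-1.31, 4.45], [0.11, 2.69], [-2.54, 2.54]. Speed limits (rad/s): [2.39, 2.39, 3.01, 3.14, 3.14, 3.14].

### API

Orientations are given as a rotation vector (axis times angle).
In Python, from workcell import ctrl gives the robot as it stands. The module is installed in compiled form; this text tells all that it offers.
- The arm moves only by the tool servo_tool, never from a script. Its argument "rows" is a list of rows, each a list of 7 numbers: the turn, a rotation vector about the tool's x, y, z as a fraction of full scale, then the shift along the tool's x, y, z as a fraction of full scale, then the finger opening in mm, from 0 to 87.8. A call has 1 to 10 rows; each row is the pose to reach, as a shift and turn from the pose commanded when the call began, along the tool's axes at that moment; what a row does not reach only later rows make up. Full scale, the value 1, is 20 cm for a shift and 1.5 rad for a turn. A row lasts 1/8 s, in which the tool goes at most 62.5 mm and 10.7 degrees, less where a joint would pass 70% of its speed; a pose out of reach is approached as far as the arm can. A call with a number of a shift or a turn outside -1 to 1 is refused whole. A call with a gripper value outside its range is refused whole. The fingers move at their own pace and stop on an object; the grip force is fixed at half the most. Time passes only in rows, so rows that repeat a pose let the fingers close. It gives the time, the measured TCP pose, the force, the opening and the grip force at its end, in the units of the state.
- ctrl.get_obs(): the state, without advancing time (a new reading comes with each control period).
- ctrl.get_image(name): name is "side" or "top"; returns (picture, depth): 384x512x3 uint8, red, green, blue; 384x512 float32, mm along the optical axis (not along the pixel's ray), 0 where there is no reading.
- ctrl.camera_info(name): a dict with "intrinsics" (3x3 intrinsics, pixels), "k1" (the pictures are not rectified: a ray, as slopes to the right and down, at radius r is drawn at 1 + k1 r^2 times it, then the intrinsics apply), "R" (3x3) and "t" (3): a world point X has camera coordinates R X + t. Camera axes: x right, y down, z forward; pixel columns grow to the right and rows downward; lengths in mm; the calibration is good to about 2 mm. A picture is of the moment at which its call begins. camera_info takes no time and is no camera call.
- ctrl.close_job(): hands the job in; it is judged then, once.
The state is a dict: "t": time; "qpos": joint angles; "qvel": joint speeds; "joint_torque": joint torques, N m; "ee_pos": TCP position; "orientation": TCP orientation; "ft_force": force on the tool from outside, world axes, zero at the start; "moment": the same for the moment, N m; "width": finger opening in mm; "grasp_force": force on a finger pad.
Only numpy, scipy, OpenCV 4.12 (cv2) and the standard library are available. Lean on these libraries where they do the work, as an engineer would, in place of code of your own. Each camera call takes 0.05 s, during which the arm holds its last target. There are 200 camera calls.

## Working session

There is one attempt and no reset: what is moved stays moved. The work goes in short steps, Python scripts to look and compute and a tool call to move; the robot and the scene stay as the last step left them, time stands still between calls to the robot, and variables do not carry over. Pictures are saved under pics/ and viewed, at most 10 in all, crops included, and the job is handed in when it is done.

Besides the shell and the picture viewer there is one more tool, called after ">>>" as name(argument=value, ...), one argument or row to a line, values as JSON. servo_tool: Moves the arm, as the interface text tells. Its arguments: {"type":"object","properties":{"rows":{"type":"array","items":{"type":"array","items":{"type":"number"}}}},"required":["rows"]}

```bash
mkdir -p pics; cat > h.py <<'E'
import numpy as np, cv2
from workcell import ctrl
from scipy.spatial.transform import Rotation as Ro
def grab(n):
    im,d=ctrl.get_image(n); np.savez(f'{n}.npz',im=im,d=d); return im,d
def load(n):
    z=np.load(f'{n}.npz'); return z['im'],z['d']
def rays(n,uv):
    c=ctrl.camera_info(n);K=np.array(c['intrinsics'],float);k=c['k1']
    uv=np.atleast_2d(uv).astype(float)
    p=(uv-K[[0,1],2])/[K[0,0],K[1,1]]; q=p.copy()
    for _ in range(20): q=p/(1+k*(q**2).sum(1,keepdims=True))
    return np.c_[q,np.ones(len(q))],np.array(c['R']),np.array(c['t'])
def pts(n,uv,dep):
    r,R,t=rays(n,uv); return (r*np.asarray(dep).reshape(-1,1)-t)@R
def plane(n,uv,z):
    r,R,t=rays(n,uv); o=-R.T@t; d=r@R; return o+d*((z-o[2])/d[:,2:3])
def proj(n,X):
    c=ctrl.camera_info(n);K=np.array(c['intrinsics'],float)
    x=np.atleast_2d(X)@np.array(c['R']).T+np.array(c['t']); p=x[:,:2]/x[:,2:]
    p=p*(1+c['k1']*(p**2).sum(1,keepdims=True)); return p*[K[0,0],K[1,1]]+K[[0,1],2]
E
python3 - <<'E'
from h import *
for n in('side','top'):
    im,d=grab(n); c=ctrl.camera_info(n); print(n,c['intrinsics'],c['k1'],-np.array(c['R']).T@c['t'],c['R'][2])
    cv2.imwrite(f'pics/{n}0.png',cv2.resize(im[:,:,::-1],(800,600)))
o=ctrl.get_obs();print(o, ctrl.grasp_offset)
E
```

```text
side [[372.48034652   0.         257.16126184]
 [  0.         372.48034652 191.2561985 ]
 [  0.           0.           1.        ]] -0.012074126175099748 [-176.86664713  749.21543598  863.51354781] [ 0.60845307 -0.58598309 -0.53517164]
top [[419.21924771   0.         251.91686162]
 [  0.         419.21924771 190.66803585]
 [  0.           0.           1.        ]] -0.14421274341993817 [ 375.61195177   11.16493317 1649.15814736] [ 0.14865281 -0.0114008  -0.98882373]
{'t': 0.1, 'qpos': array([-1.17103723e+00,  4.23773213e-01,  1.63058261e+00, -3.21575866e-05,
        1.08856117e+00, -1.90109922e-02]), 'qvel': array([ 0.0006373 , -0.00216883, -0.00187168,  0.00049416, -0.0015724 ,
       -0.00038204]), 'joint_torque': array([-1.51903059e-03, -5.45617425e+01, -2.74324948e+01,  6.44802069e-02,
        1.89249107e-02, -3.92297284e-05]), 'ee_pos': array([ 253.97175878, -570.55022569,  221.98609044]), 'orientation': array([-3.07170524e+00, -6.52760220e-01,  4.37389847e-04]), 'ft_force': array([ 0.6020206, -0.1790546,  0.1977131]), 'moment': array([-0.00998742,  0.01253154, -0.04131283]), 'grasp_force': 0.0, 'width': 88.21932834073108} 18.700000000000003
```

View pics/side0.png

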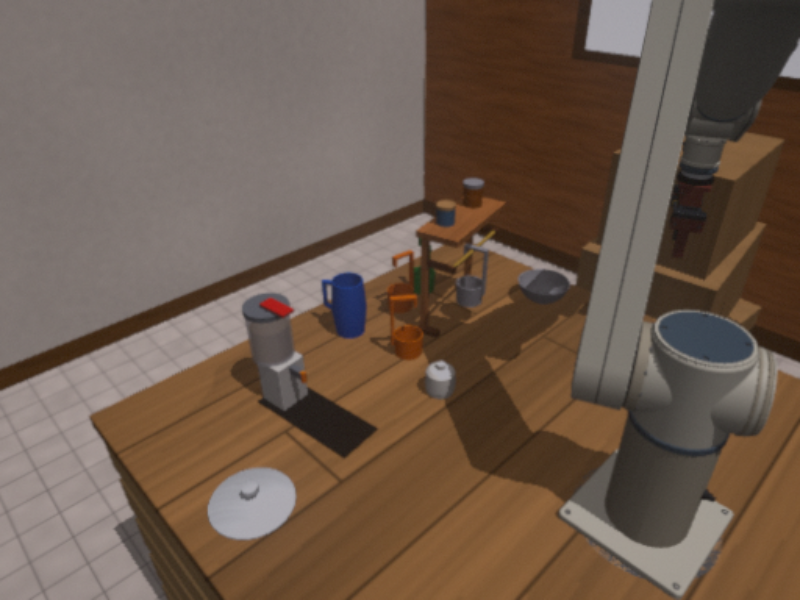

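View pics/top0.png

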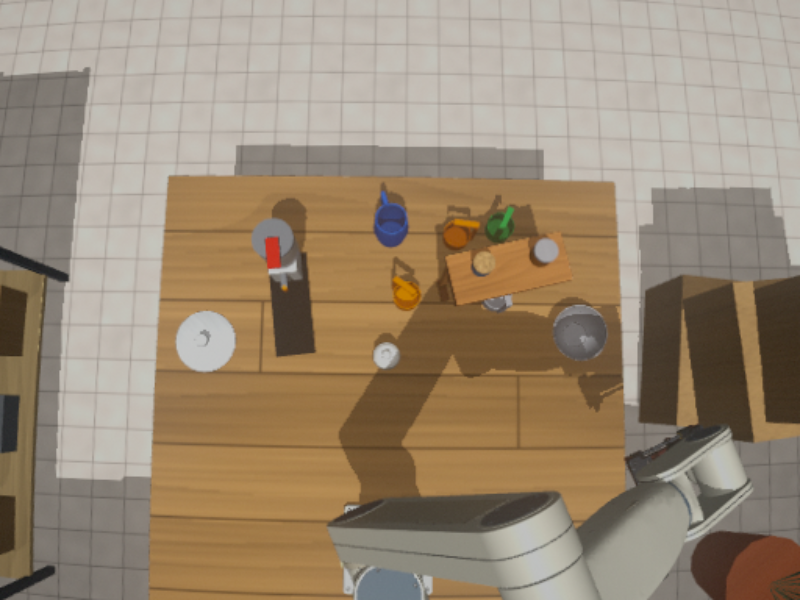

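Candidates in the 800x600 side picture are the steel-grey dipper hung on the rail (470,285), two orange ones (400,285 and 407,335) and a green one (425,280). The steel one on the rail fits the description. I'll confirm it in a crop and measure at the same time.

```bash
cat > m.py <<'E'
from h import *
def cloud(n):
    im,d=load(n); v,u=np.mgrid[:384,:512]; uv=np.c_[u.ravel(),v.ravel()]
    return pts(n,uv,d.ravel()).reshape(384,512,3),im,d
E
python3 - <<'E'
from m import *
P,im,d=cloud('top'); hsv=cv2.cvtColor(im,cv2.COLOR_RGB2HSV)
def rect(mask,z,name):
    n,l,s,c=cv2.connectedComponentsWithStats(mask.astype(np.uint8)); i=1+s[1:,4].argmax()
    ys,xs=np.where(l==i); W=plane('top',np.c_[xs,ys],z)[:,:2]
    r=cv2.minAreaRect(W.astype(np.float32)); print(name,s[i],r,'\n',cv2.boxPoints(r)); return l==i
roi=np.zeros((384,512),bool); roi[140:205,270:380]=1
zz=P[...,2]; m=rect(roi&(zz>265)&(zz<300)&(d>0),283,'shelf'); print(np.median(zz[m]))
roi[:]=0; roi[150:235,165:210]=1
m=rect(roi&(hsv[...,2]<70)&(zz<20),3,'plate');print(np.median(zz[m]))
roi[:]=0; roi[140:180,150:200]=1
m=rect(roi&(hsv[...,0]<8)&(hsv[...,1]>200)&(hsv[...,2]>120),244,'lever');print(np.median(zz[m]))
m=roi&(zz>90)&(zz<125)&(d>0)
rect(m,110,'foot')
P,im,d=cloud('side'); cv2.imwrite('pics/c1.png',cv2.resize(im[110:230,240:370,::-1],None,fx=5,fy=5,interpolation=cv2.INTER_CUBIC))
E
```

```text
shelf [ 284  148   83   48 2124] ((650.3109741210938, -249.44601440429688), (112.05254364013672, 261.9799499511719), 13.129281997680664) 
 [[ 565.99493 -134.60643]
 [ 625.5035  -389.73822]
 [ 734.627   -364.28558]
 [ 675.11847 -109.15381]]
282.29960570961396
plate [173 163  28  64 985] ((603.651123046875, 254.43870544433594), (250.48736572265625, 94.48127746582031), 6.992797374725342) 
 [[473.5878  286.0802 ]
 [485.09036 192.30173]
 [733.7145  222.79721]
 [722.2119  316.57568]]
2.543015775420612
lever [170 152   9  20 143] ((685.1550903320312, 263.7253723144531), (65.359619140625, 25.97464942932129), 7.356569766998291) 
 [[651.0813  272.42136]
 [654.4072  246.6605 ]
 [719.2289  255.02939]
 [715.90295 280.79022]]
243.77855141232
foot [172 164  19  16 125] ((670.20458984375, 253.49057006835938), (41.74711227416992, 78.2134780883789), 25.055456161499023) 
 [[634.73376 280.07745]
 [667.8568  209.22398]
 [705.6754  226.90369]
 [672.55237 297.75714]]
```

View pics/c1.png

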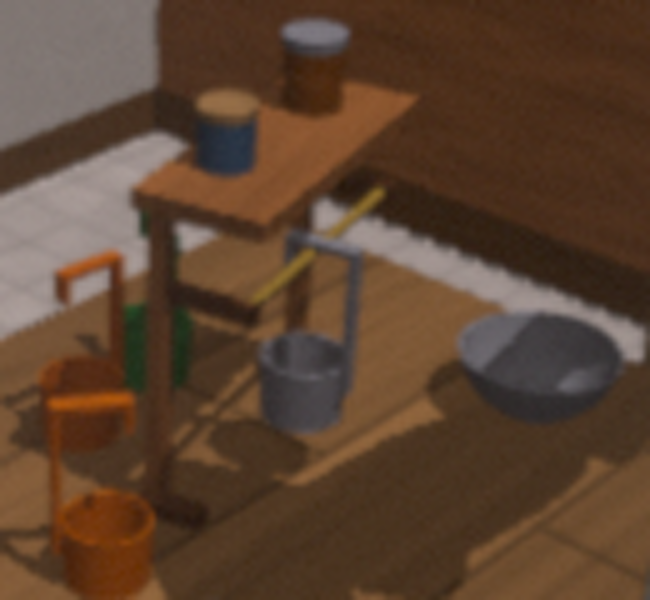

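The crop confirms it: the grey steel dipper hangs on the brass rail, strap at crop (350,310), cup at (300,385). Next I'll measure the strap and rail.

```bash
python3 - <<'E'
from m import *
P,im,d=cloud('side'); hsv=cv2.cvtColor(im,cv2.COLOR_RGB2HSV)
a=np.deg2rad(13.13); X=np.array([np.cos(a),np.sin(a)]);Y=np.array([-X[1],X[0]]); O=np.array([616.2,-257.4])
L=lambda W:np.c_[(W[:,:2]-O)@X,(W[:,:2]-O)@Y,W[:,2]]
def cr(x0,y0,x1,y1): r=np.zeros((384,512),bool); r[110+y0//5:110+y1//5,240+x0//5:240+x1//5]=1; return r
# rail
m=cr(245,180,390,310)&(hsv[...,0]>17)&(hsv[...,0]<32)&(hsv[...,1]>140)&(hsv[...,2]>100)
ys,xs=np.where(m); W=L(plane('side',np.c_[xs,ys],200)); f=np.polyfit(W[:,1],W[:,0],1); print('rail',m.sum(),f,W[:,:2].min(0),W[:,:2].max(0))
W=P[m]; print('rail depth',np.median(L(W),0))
# strap
m=cr(335,245,365,350)&(hsv[...,1]<70)&(d>0)
W=L(P[m]); k=(abs(W[:,0]+35)<40)&(W[:,2]>80); print('strap depth',k.sum(),np.median(W[k],0)); 
ys,xs=np.where(m)
for y in range(ys.min(),ys.max()+1,3):
    s=xs[ys==y]; c=np.array([[s.mean(),y]]); 
    # ray with plane rack x=-35
    r,R,t=rays('side',c); o=-R.T@t; dd=(r@R)[0]; k=((O-35*X-o[:2])@X)/(dd[:2]@X); print(y,s.min(),s.max(),L((o+k*dd)[None])[0].round(1))
# cup rim / top view
P,im,d=cloud('top'); hsv=cv2.cvtColor(im,cv2.COLOR_RGB2HSV)
m=np.zeros((384,512),bool); m[180:205,300:335]=1; m&=(P[...,2]>80)&(P[...,2]<230)
W=L(P[m]); print('top',m.sum()); 
for lo,hi in((90,125),(190,225)):
    w=W[(W[:,2]>lo)&(W[:,2]<hi)]; print(lo,len(w),w.min(0) if len(w) else'',w.max(0) if len(w) else '',np.median(w,0) if len(w) else '')
E
```

```text
rail 53 [-0.00404357  1.11968601] [  -3.95618472 -120.6332259 ] [ 6.71243272 94.49390692]
rail depth [ -2.91158924  13.58291191 203.54403639]
strap depth 53 [-35.92153554   6.19630846 180.8055035 ]
159 307 312 [-35.   13.1 218.3]
162 310 311 [-35.    1.9 200.5]
165 310 311 [-35.   -0.2 186.7]
168 310 311 [-35.   -2.4 172.7]
171 309 310 [-35.   5. 163.]
174 309 310 [-35.    2.8 148.8]
177 309 310 [-35.    0.7 134.3]
top 75
90 26 [-37.61256614 -29.94810525  90.73141954] [ -1.60678761  37.55473669 122.09157463] [-20.75327665  19.38807448 105.05841074]
190 34 [-37.09527651  -4.48516538 190.68875658] [-13.47407208  11.49068588 220.38838612] [-26.29227666   4.15396377 208.85278509]
```

```bash
cat >> h.py <<'E'
def frame(a,T):  # yaw of rack/dispenser x axis, lean from vertical (deg)
    a,T=np.deg2rad([a,T]); X=np.array([np.cos(a),np.sin(a),0]);Y=np.array([-X[1],X[0],0])
    z=X*np.sin(T)-np.array([0,0,1])*np.cos(T); return X,Y,np.c_[np.cross(-Y,z),-Y,z]
def go(grip,R):
    o=ctrl.get_obs(); R0=Ro.from_rotvec(o['orientation']).as_matrix()
    p=np.asarray(grip)+ctrl.grasp_offset*R[:,2]
    sh=R0.T@(p-o['ee_pos']); tu=Ro.from_matrix(R0.T@R).as_rotvec()
    print('t',o['t'],'turn',(tu/1.5).round(4),'shift',(sh/200).round(4),'mm',sh.round(1),'deg',np.degrees(np.linalg.norm(tu)).round(1))
RO=np.array([616.2,-257.4,0]);DO=np.array([630.5,257.4,0])
E
python3 - <<'E'
from h import *
X,Y,R=frame(13.13,45); g=RO-35*X+3.5*Y+[0,0,153]
go(g-130*R[:,2],R)
E
```

```text
t 0.1 turn [-0.0505  0.5221  0.1195] shift [ 1.7363 -0.8183 -0.0475] mm [ 347.3 -163.7   -9.5] deg 46.2
```

>>> servo_tool(
  rows=[
    [-0.01, 0.1, 0.02, 0.2, -0.1, 0, 60],
    [-0.02, 0.2, 0.05, 0.4, -0.2, 0, 60],
    [-0.03, 0.3, 0.07, 0.6, -0.3, 0, 60],
    [-0.04, 0.4, 0.09, 0.8, -0.4, 0, 60],
    [-0.05, 0.522, 0.12, 1, -0.5, -0.1, 60],
    [-0.05, 0.522, 0.12, 1, -0.5, -0.1, 60],
  ],
)

```text
t: 0.85
ee_pos: [395.4, -396.2, 241.6]
orientation: [-2.804, -0.32, -1.16]
ft_force: [-0.6, -0.5, -0.1]
width: 59.9
grasp_force: 0.0
```

```bash
python3 - <<'E'
from h import *
X,Y,R=frame(13.13,45); g=RO-35*X+3.5*Y+[0,0,153]
go(g-130*R[:,2],R);print(ctrl.get_obs()['qpos'])
E
```

```text
t 0.85 turn [-0.0013  0.0004 -0.0016] shift [ 0.4339 -0.4428  0.5052] mm [ 86.8 -88.6 101. ] deg 0.2
[-1.20753886  0.32249034  1.99366573  0.99268788  0.99104146 -0.50946623]
```

>>> servo_tool(
  rows=[
    [0, 0, 0, 0.11, -0.11, 0.12, 60],
    [0, 0, 0, 0.22, -0.22, 0.24, 60],
    [0, 0, 0, 0.33, -0.33, 0.37, 60],
    [0, 0, 0, 0.434, -0.443, 0.505, 60],
    [0, 0, 0, 0.434, -0.443, 0.505, 60],
    [0, 0, 0, 0.434, -0.443, 0.505, 60],
  ],
)

```text
t: 1.6
ee_pos: [505.7, -282.9, 232.8]
orientation: [-2.808, -0.325, -1.162]
ft_force: [0.6, 0.5, 0.4]
width: 60.0
grasp_force: 0.0
```

```bash
python3 - <<'E'
from h import *
X,Y,R=frame(13.13,45); g=RO-35*X+3.5*Y+[0,0,153]
go(g-130*R[:,2],R);go(g,R);print(ctrl.get_obs()['qpos'])
im,d=grab('side');c=proj('side',g)[0];print(c)
cv2.imwrite('pics/c2.png',cv2.resize(im[90:240,220:400,::-1],(720,600),interpolation=cv2.INTER_CUBIC))
E
```

```text
t 1.6 turn [0.0008 0.0007 0.0013] shift [-0.0047 -0.0163  0.003 ] mm [-0.9 -3.3  0.6] deg 0.1
t 1.6 turn [0.0008 0.0007 0.0013] shift [-0.004 -0.017  0.653] mm [ -0.8  -3.4 130.6] deg 0.1
[-0.87570861  0.28569095  2.08109125  1.16930414  0.75459028 -0.42664636]
[309.49697057 173.1132843 ]
```

View pics/c2.png

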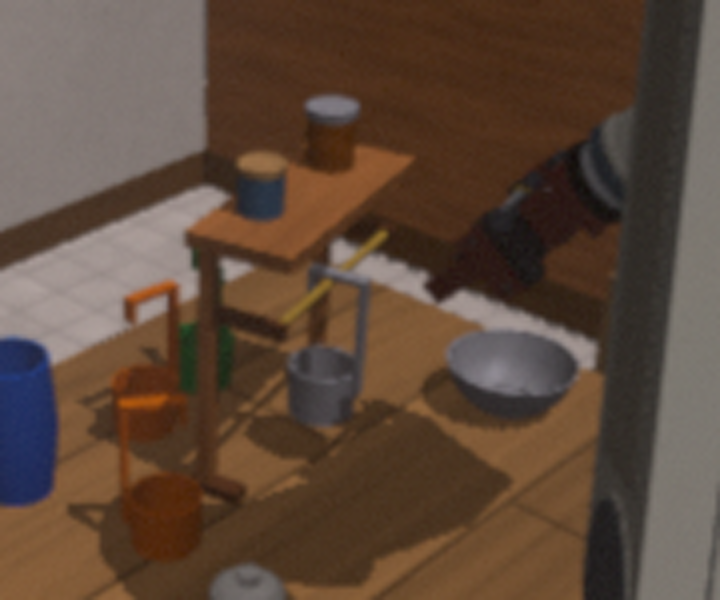

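The gripper sits in front of and to the right of the hanging dipper, and the path to the strap (crop 362,330) is free. I'll advance.

>>> servo_tool(
  rows=[
    [0, 0, 0, 0, -0.01, 0.12, 60],
    [0, 0, 0, 0, -0.017, 0.25, 60],
    [0, 0, 0, -0.004, -0.017, 0.38, 60],
    [0, 0, 0, -0.004, -0.017, 0.5, 60],
    [0, 0, 0, -0.004, -0.017, 0.6, 60],
    [0, 0, 0, -0.004, -0.017, 0.653, 60],
    [0, 0, 0, -0.004, -0.017, 0.653, 60],
  ],
)

```text
t: 2.52
ee_pos: [593.9, -258.4, 139.3]
orientation: [-2.807, -0.322, -1.162]
ft_force: [-0.2, -0.6, -0.2]
width: 59.9
grasp_force: 0.0
```

```bash
python3 - <<'E'
from h import *
X,Y,R=frame(13.13,45); g=RO-35*X+3.5*Y+[0,0,153]
go(g,R);print(ctrl.get_obs()['ft_force'])
im,d=grab('side')
cv2.imwrite('pics/c3.png',cv2.resize(im[130:220,260:350,::-1],(600,600),interpolation=cv2.INTER_CUBIC))
E
```

```text
t 2.525 turn [ 0.0005  0.0003 -0.0004] shift [ 0.0021  0.0028 -0.0012] mm [ 0.4  0.6 -0.2] deg 0.1
[-0.17864472 -0.56374121 -0.23568978]
```

View pics/c3.png

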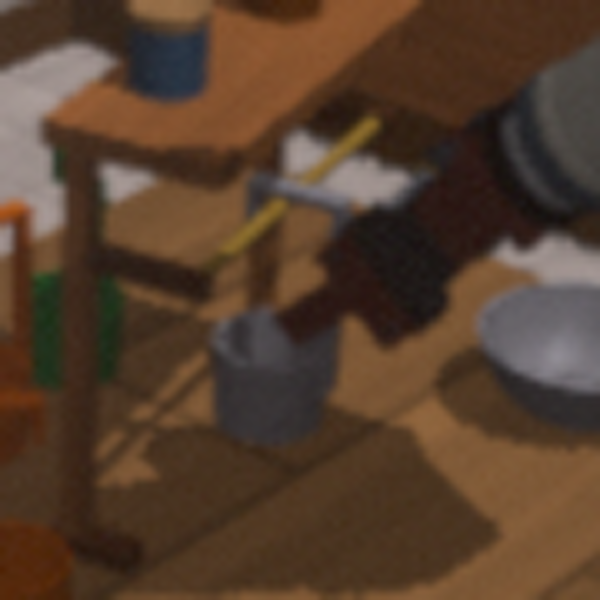

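The fingers straddle the strap, with the near finger at (310,310) in front of it. I'll close.

>>> servo_tool(
  rows=[
    [0, 0, 0, 0, 0, 0, 40],
    [0, 0, 0, 0, 0, 0, 20],
    [0, 0, 0, 0, 0, 0, 10],
    [0, 0, 0, 0, 0, 0, 5],
    [0, 0, 0, 0, 0, 0, 5],
    [0, 0, 0, 0, 0, 0, 5],
    [0, 0, 0, 0, 0, 0, 5],
  ],
)

```text
t: 3.45
ee_pos: [594.1, -257.6, 139.7]
orientation: [-2.806, -0.323, -1.162]
ft_force: [-0.9, 0.3, 1.0]
width: 13.6
grasp_force: 30.0
```

>>> servo_tool(
  rows=[
    [0, 0, 0, 0.02, 0, -0.02, 5],
    [0, 0, 0, 0.05, 0, -0.05, 5],
    [0, 0, 0, 0.08, 0, -0.08, 5],
    [0, 0, 0, 0.11, 0, -0.11, 5],
    [0, 0, 0, 0.12, 0, -0.12, 5],
    [0, 0, 0, 0.12, 0, -0.12, 5],
    [0, 0, 0, 0.12, 0, -0.12, 5],
  ],
)

```text
t: 4.32
ee_pos: [594.0, -257.6, 173.4]
orientation: [-2.806, -0.322, -1.162]
ft_force: [1.0, -0.6, -2.1]
width: 13.7
grasp_force: 30.0
```

```bash
python3 - <<'E'
from h import *
X,Y,R=frame(13.13,45); g=RO-35*X+3.5*Y+[0,0,187]
go(g,R);o=ctrl.get_obs();print(o['ft_force'],o['width'])
im,d=grab('side')
cv2.imwrite('pics/c4.png',cv2.resize(im[130:220,260:350,::-1],(600,600),interpolation=cv2.INTER_CUBIC))
E
```

```text
t 4.325 turn [ 0.0002  0.0002 -0.0001] shift [ 0.0012  0.0066 -0.0016] mm [ 0.2  1.3 -0.3] deg 0.0
[ 0.96588778 -0.58028907 -2.06635753] 13.724074462300006
```

View pics/c4.png

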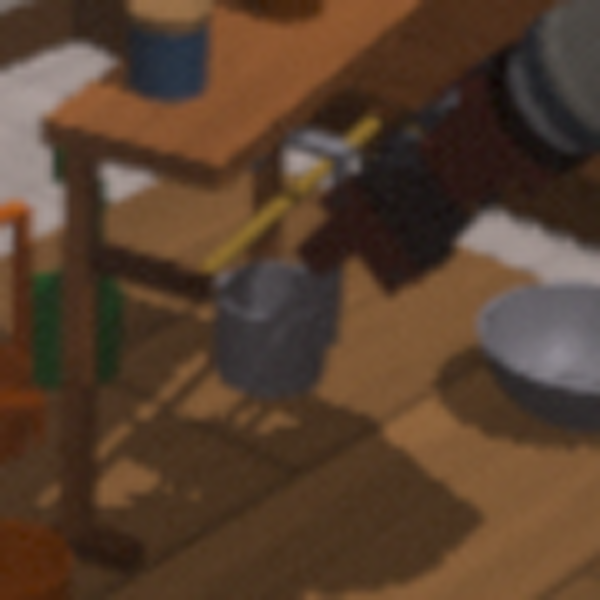

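The dipper is lifted level and the crook (320,140) is over the rail. I'll draw it back out to the front.

>>> servo_tool(
  rows=[
    [0, 0, 0, -0.04, 0, -0.04, 5],
    [0, 0, 0, -0.09, 0, -0.09, 5],
    [0, 0, 0, -0.15, 0, -0.15, 5],
    [0, 0, 0, -0.21, 0, -0.21, 5],
    [0, 0, 0, -0.28, 0, -0.28, 5],
    [0, 0, 0, -0.34, 0, -0.34, 5],
    [0, 0, 0, -0.4, 0, -0.4, 5],
    [0, 0, 0, -0.46, 0, -0.46, 5],
    [0, 0, 0, -0.46, 0, -0.46, 5],
    [0, 0, 0, -0.46, 0, -0.46, 5],
  ],
)

```text
t: 5.62
ee_pos: [467.6, -287.6, 173.8]
orientation: [-2.806, -0.322, -1.163]
ft_force: [0.6, -0.5, -2.4]
width: 13.8
grasp_force: 30.0
```

```bash
python3 - <<'E'
from h import *
X,Y,R=frame(7.2,45)
o=ctrl.get_obs();print(o['ee_pos'],o['width'],o['qpos'])
P0=DO-38*X+[0,0,106]
go(P0-140*X+[0,0,90],R)
from m import *
P,im,d=cloud('side')
grab('top');P,im,d=cloud('top')
for n,(u,v) in dict(salt=(386,355),or1=(407,293),jug=(390,222),lid=(206,340)).items():
    print(n,plane('top',[[u*.64,v*.64]],78)[0].round())
E
```

```text
[ 467.5722047  -287.55965837  173.78465844] 13.780820344013005 [-0.95275517  0.38057431  2.15431259  1.29949802  0.74638451 -0.68254807]
t 5.625 turn [-0.0481 -0.0002  0.0488] shift [ 0.4508 -2.554   0.385 ] mm [  90.2 -510.8   77. ] deg 5.9
salt [473.  10.  78.]
or1 [624. -39.  78.]
jug [802.   4.  78.]
lid [504. 447.  78.]
```

>>> servo_tool(
  rows=[
    [0, 0, 0, 0.05, -0.03, -0.05, 5],
    [0, 0, 0, 0.12, -0.1, -0.12, 5],
    [0, 0, 0, 0.2, -0.2, -0.17, 5],
    [0, 0, 0, 0.24, -0.34, -0.16, 5],
    [0, 0, 0, 0.27, -0.48, -0.13, 5],
    [0, 0, 0, 0.29, -0.62, -0.11, 5],
    [0, 0, 0, 0.31, -0.76, -0.09, 5],
    [0, 0, 0, 0.33, -0.88, -0.07, 5],
    [0, 0, 0, 0.35, -0.97, -0.05, 5],
    [0, 0, 0, 0.35, -1, -0.05, 5],
  ],
)

```text
t: 6.92
ee_pos: [463.4, -81.4, 230.2]
orientation: [-2.805, -0.326, -1.162]
ft_force: [0.6, -0.6, -2.5]
width: 13.5
grasp_force: 30.0
```

```bash
python3 - <<'E'
from h import *
X,Y,R=frame(7.2,45)
o=ctrl.get_obs();print(o['ee_pos'],o['width'],o['qpos'])
P0=DO-38*X+[0,0,106]
go(P0-140*X+[0,0,130],R)
E
```

```text
[463.41274185 -81.3607075  230.21976554] 13.479793946770892 [-0.52599579  0.06532526  2.3938575   1.4746635   0.50978347 -0.47927757]
t 6.925 turn [-0.0497 -0.0002  0.05  ] shift [ 0.2443 -1.544   0.2963] mm [  48.9 -308.8   59.3] deg 6.1
```

```bash
cat >> h.py <<'E'
XD=np.array([np.cos(.1257),np.sin(.1257),0])
def dip(x,h,az=45,y=0):  # dipper origin at dispenser x, cup underside at height h
    X,Y,R=frame(az,45); go(DO+x*XD+y*np.array([-XD[1],XD[0],0])-38*X+[0,0,100+h],R)
E
python3 -c "
from h import *
dip(-95,140)"
```

```text
t 6.925 turn [ 2.614e-01 -1.000e-04 -2.610e-01] shift [ 0.4292 -1.442   0.4531] mm [  85.8 -288.4   90.6] deg 31.7
```

>>> servo_tool(
  rows=[
    [0.02, 0, -0.02, 0.02, -0.08, 0.02, 5],
    [0.04, 0, -0.04, 0.06, -0.2, 0.06, 5],
    [0.06, 0, -0.06, 0.1, -0.33, 0.1, 5],
    [0.09, 0, -0.09, 0.14, -0.46, 0.14, 5],
    [0.11, 0, -0.11, 0.18, -0.6, 0.18, 5],
    [0.14, 0, -0.14, 0.22, -0.73, 0.22, 5],
    [0.16, 0, -0.16, 0.26, -0.85, 0.27, 5],
    [0.18, 0, -0.18, 0.28, -0.93, 0.29, 5],
    [0.18, 0, -0.18, 0.28, -0.93, 0.29, 5],
  ],
)

```text
t: 8.05
ee_pos: [499.8, 117.1, 228.5]
orientation: [-2.581, -0.816, -1.069]
ft_force: [0.0, -0.0, -1.8]
width: 13.7
grasp_force: 30.0
```

```bash
python3 -c "
from h import *
dip(-95,140);print(ctrl.get_obs()['qpos'])"
```

```text
t 8.05 turn [ 0.0817  0.0002 -0.0814] shift [ 0.2739 -0.399   0.286 ] mm [ 54.8 -79.8  57.2] deg 9.9
[-0.06404357  0.12780414  2.32401093  1.51487496  0.45905972 -0.45432262]
```

>>> servo_tool(
  rows=[
    [0.02, 0, -0.02, 0.05, -0.07, 0.05, 5],
    [0.04, 0, -0.04, 0.11, -0.16, 0.11, 5],
    [0.06, 0, -0.06, 0.17, -0.26, 0.18, 5],
    [0.08, 0, -0.08, 0.23, -0.34, 0.24, 5],
    [0.082, 0, -0.082, 0.274, -0.4, 0.286, 5],
    [0.082, 0, -0.082, 0.274, -0.4, 0.286, 5],
    [0.082, 0, -0.082, 0.274, -0.4, 0.286, 5],
  ],
)

```text
t: 8.93
ee_pos: [518.4, 226.7, 226.7]
orientation: [-2.459, -1.016, -1.018]
ft_force: [0.4, -0.7, -2.5]
width: 13.6
grasp_force: 30.0
```

```bash
python3 -c "
from h import *
dip(-95,30);o=ctrl.get_obs();print(o['qpos'],o['width'],o['ft_force'])
im,d=grab('side');cv2.imwrite('pics/c5.png',cv2.resize(im[150:310,130:330,::-1],(750,600),interpolation=cv2.INTER_CUBIC))"
```

```text
t 8.925 turn [ 0.0009  0.0005 -0.0006] shift [-0.3842 -0.0035  0.3928] mm [-76.8  -0.7  78.6] deg 0.1
[ 0.16426875  0.20209618  2.22952844  1.51021609  0.42333903 -0.40113565] 13.609152058960436 [ 0.40730099 -0.70119967 -2.45228959]
```

View pics/c5.png

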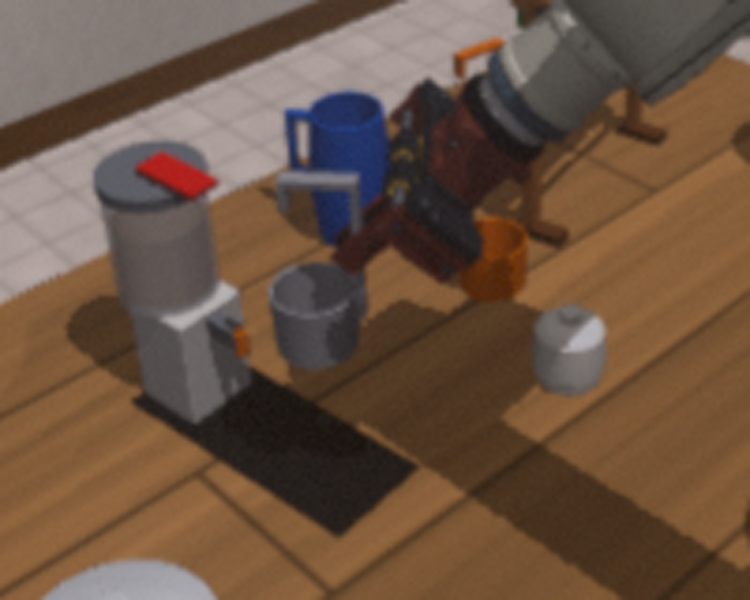

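The dipper hangs level and upright in the grip (crop 315,310), in front of the dispenser and above the plate. I'll lower it.

>>> servo_tool(
  rows=[
    [0, 0, 0, -0.05, 0, 0.05, 5],
    [0, 0, 0, -0.11, 0, 0.11, 5],
    [0, 0, 0, -0.17, 0, 0.17, 5],
    [0, 0, 0, -0.23, 0, 0.23, 5],
    [0, 0, 0, -0.29, 0, 0.29, 5],
    [0, 0, 0, -0.34, 0, 0.35, 5],
    [0, 0, 0, -0.384, -0.003, 0.393, 5],
    [0, 0, 0, -0.384, -0.003, 0.393, 5],
    [0, 0, 0, -0.384, -0.003, 0.393, 5],
  ],
)

```text
t: 10.1
ee_pos: [519.4, 228.4, 117.4]
orientation: [-2.458, -1.016, -1.019]
ft_force: [-0.5, 0.3, -1.1]
width: 13.5
grasp_force: 30.0
```

```bash
python3 - <<'E'
from m import *
grab('side');grab('top'); dip(-95,30); print(ctrl.get_obs()['qpos'])
X,Y,R=frame(45,45); C=DO-95*XD
for n in('top','side'):
    P,im,d=cloud(n); Q=P-C; q=np.stack([Q@X,Q@Y,P[...,2]],-1); hsv=cv2.cvtColor(im,cv2.COLOR_RGB2HSV)
    # cup rim/wall: steel points above table within the neighbourhood
    m=(np.hypot(q[...,0],q[...,1])<50)&(q[...,2]>15)&(q[...,2]<95)&(d>0)&(hsv[...,1]<80)
    ys,xs=np.where(m); w=q[m]; print(n,m.sum(),np.percentile(w,[2,50,98],0).round(1),'px',xs.min(),xs.max(),ys.min(),ys.max())
    k=(w[:,2]<80)&(w[:,2]>35)&(abs(np.hypot(w[:,0],w[:,1])-34)<8)
    A=np.c_[2*w[k,:2],np.ones(k.sum())]; s=np.linalg.lstsq(A,(w[k,:2]**2).sum(1),rcond=None)[0]; print('circle',s[:2],np.sqrt(s[2]+s[0]**2+s[1]**2),k.sum())
    m=(abs(q[...,0])<50)&(abs(q[...,1])<20)&(q[...,2]>175)&(q[...,2]<200)&(hsv[...,1]<80)&(d>0); w=q[m]
    print('crook',m.sum(),np.percentile(w,[2,50,98],0).round(1) if m.any() else '')
# spout tip and foot front edge in top/side
P,im,d=cloud('side');hsv=cv2.cvtColor(im,cv2.COLOR_RGB2HSV)
Q=P-DO; YD=np.array([-XD[1],XD[0],0]); q=np.stack([Q@XD,Q@YD,P[...,2]],-1)
m=(hsv[...,0]<20)&(hsv[...,1]>170)&(abs(q[...,0])<40)&(abs(q[...,1])<30)&(q[...,2]>60)&(q[...,2]<115)
print('spout',m.sum(),np.percentile(q[m],[5,50,95],0).round(1)); ys,xs=np.where(m);print(xs.mean(),ys.mean(),proj('side',DO+[0,0,92]))
m=(hsv[...,1]<60)&(abs(q[...,0]-35)<15)&(abs(q[...,1])<30)&(q[...,2]>15)&(q[...,2]<95)
print('foot',m.sum(),np.percentile(q[m],[10,50,90],0).round(1))
f=np.linalg.lstsq(np.c_[q[m][:,1:],np.ones(m.sum())],q[m][:,0],rcond=None)[0];print(f)
E
```

```text
t 10.2 turn [ 0.0011 -0.0005 -0.0001] shift [-0.0071 -0.0007 -0.0004] mm [-1.4 -0.1 -0.1] deg 0.1
[ 0.16850482  0.47237857  2.27361738  2.14011819  0.50577436 -1.09571797]
top 182 [[-38.8 -34.4  28. ]
 [ 11.2  -9.7  41.4]
 [ 32.4  29.6  91. ]] px 176 195 200 218
circle [-1.51131836 -1.46154932] 32.894444509941785 66
crook 71 [[-38.8 -10.1 180. ]
 [-10.2  -3.  188.7]
 [ 19.2   4.3 193.5]]
side 537 [[-36.9 -35.6  32. ]
 [ -0.1   9.9  63.1]
 [ 30.8  32.3  86.1]] px 204 228 248 275
circle [-0.68098126 -1.29444646] 32.51467850921618 420
crook 103 [[-41.2 -11.5 176.5]
 [-10.2   1.3 187. ]
 [ 17.1   8.2 190.5]]
spout 20 [[ -6.2  -4.8  85. ]
 [ -3.7   0.4  96.9]
 [  1.3   4.7 105.3]]
194.1 240.8 [[193.50163433 241.3345807 ]]
foot 223 [[ 32.8 -18.4  21.2]
 [ 35.    6.1  49.8]
 [ 37.2  26.   87.5]]
[ 5.76509191e-03 -1.51054256e-02  3.56373342e+01]
```

```bash
python3 -c "
from h import *
dip(-95,10,y=1);dip(-12,10,y=1)"
```

```text
t 10.2 turn [ 0.0011 -0.0005 -0.0001] shift [-0.0757 -0.0047  0.0724] mm [-15.1  -0.9  14.5] deg 0.1
t 10.2 turn [ 0.0011 -0.0005 -0.0001] shift [0.156  0.2492 0.3048] mm [31.2 49.8 61. ] deg 0.1
```

>>> servo_tool(
  rows=[
    [0, 0, 0, -0.035, -0.002, 0.035, 5],
    [0, 0, 0, -0.076, -0.005, 0.072, 5],
    [0, 0, 0, -0.04, 0.035, 0.108, 5],
    [0, 0, 0, 0, 0.08, 0.149, 5],
    [0, 0, 0, 0.04, 0.124, 0.189, 5],
    [0, 0, 0, 0.08, 0.167, 0.229, 5],
    [0, 0, 0, 0.12, 0.21, 0.269, 5],
    [0, 0, 0, 0.156, 0.249, 0.305, 5],
    [0, 0, 0, 0.156, 0.249, 0.305, 5],
    [0, 0, 0, 0.156, 0.249, 0.305, 5],
  ],
)

```text
t: 11.45
ee_pos: [600.2, 239.6, 95.9]
orientation: [-2.458, -1.017, -1.018]
ft_force: [0.7, -0.1, -2.2]
width: 13.6
grasp_force: 30.0
```

```bash
cat > meas.py <<'E'
from m import *
def meas(x,h,az=45):
    grab('side');grab('top');X,Y,R=frame(az,45); YD=np.array([-XD[1],XD[0],0]); C=DO+x*XD
    for n in('top','side'):
        P,im,d=cloud(n); Q=P-C; q=np.stack([Q@XD,Q@YD,P[...,2]],-1); hsv=cv2.cvtColor(im,cv2.COLOR_RGB2HSV)
        m=(d>0)&(hsv[...,1]<80)&(q[...,2]>h+8)&(q[...,2]<h+53)&(abs(np.hypot(q[...,0],q[...,1])-34)<7)&(q[...,0]<30)&(q@np.array([X@XD,X@YD,0])>-25)
        w=q[m]; A=np.c_[2*w[:,:2],np.ones(len(w))]
        # outer wall only (facing camera), fixed radius fit
        from scipy.optimize import least_squares
        f=least_squares(lambda p:np.hypot(w[:,0]-p[0],w[:,1]-p[1])-33.8,[0,0],loss='soft_l1'); print(n,len(w),'cup centre in dispenser',(f.x+[x,0]).round(2),'resid',np.std(f.fun).round(2))
        k=(d>0)&(hsv[...,1]<80)&(abs(Q@Y)<10)&(abs(Q@X+10)<32)&(q[...,2]>h+145)&(q[...,2]<h+170)
        if k.sum()>8:
            a=np.c_[(Q@X)[k],np.ones(k.sum())]; s=np.linalg.lstsq(a,q[...,2][k],rcond=None)[0]; print('  crook',k.sum(),'slope',s[0].round(3),'z',np.median(q[...,2][k]).round(1))
    o=ctrl.get_obs();print(o['ft_force'],o['width'],o['qpos'].round(3))
E
python3 -c "
from meas import *
dip(-12,10,y=1);meas(-12,10)"
```

```text
t 11.45 turn [ 0.0005  0.0003 -0.0002] shift [ 0.0046  0.0035 -0.0017] mm [ 0.9  0.7 -0.3] deg 0.1
top 45 cup centre in dispenser [-12.99  -1.69] resid 1.93
  crook 68 slope 0.013 z 166.8
side 308 cup centre in dispenser [-13.51  -0.97] resid 1.76
  crook 87 slope 0.004 z 166.2
[ 0.6034339   0.38702036 -2.67978541] 13.644682955614725 [ 0.162  0.578  2.105  2.026  0.476 -0.973]
```

>>> servo_tool(
  rows=[
    [0, 0, 0, 0.003, 0.006, 0.011, 5],
    [0, 0, 0, 0.006, 0.012, 0.024, 5],
    [0, 0, 0, 0.01, 0.018, 0.037, 5],
    [0, 0, 0, 0.01, 0.018, 0.037, 5],
    [0, 0, 0, 0.01, 0.018, 0.037, 5],
  ],
)

```text
t: 12.18
ee_pos: [607.7, 241.8, 92.0]
orientation: [-2.458, -1.017, -1.018]
ft_force: [0.4, -0.6, -1.7]
width: 13.6
grasp_force: 30.0
```

```bash
python3 -c "
from meas import *
dip(-5,4,y=2);meas(-5,5)"
```

```text
t 12.175 turn [ 0.0005  0.0002 -0.0003] shift [-0.0055  0.0023  0.0034] mm [-1.1  0.5  0.7] deg 0.1
top 47 cup centre in dispenser [-4.41 -1.  ] resid 1.91
  crook 64 slope 0.006 z 162.5
side 286 cup centre in dispenser [-5.49  0.36] resid 1.72
  crook 84 slope -0.003 z 162.1
[ 0.06284643  0.49662952 -1.68241403] 13.554282244268505 [ 0.164  0.592  2.088  2.024  0.474 -0.968]
```

>>> servo_tool(
  rows=[
    [0, 0, 0, -0.002, 0, 0.002, 5],
    [0, 0, 0, -0.0035, 0, 0.0035, 5],
    [0, 0, 0, -0.0035, 0, 0.0035, 5],
    [0, 0, 0, -0.0035, 0, 0.0035, 5],
  ],
)

```text
t: 12.78
ee_pos: [607.8, 241.8, 91.1]
orientation: [-2.458, -1.017, -1.018]
ft_force: [-0.3, -0.3, -1.9]
width: 13.9
grasp_force: 30.0
```

>>> servo_tool(
  rows=[
    [0, 0, 0, -0.001, 0, 0.001, 5],
    [0, 0, 0, -0.002, 0, 0.002, 5],
    [0, 0, 0, -0.002, 0, 0.002, 5],
    [0, 0, 0, -0.002, 0, 0.002, 5],
  ],
)

```text
t: 13.28
ee_pos: [607.8, 241.8, 90.6]
orientation: [-2.458, -1.017, -1.018]
ft_force: [-0.5, 0.2, -2.6]
width: 13.4
grasp_force: 30.0
```

>>> servo_tool(
  rows=[
    [0, 0, 0, 0.003, 0.003, 0.003, 5],
    [0, 0, 0, 0.006, 0.006, 0.006, 5],
    [0, 0, 0, 0.008, 0.009, 0.008, 5],
    [0, 0, 0, 0.008, 0.009, 0.008, 5],
    [0, 0, 0, 0.008, 0.009, 0.008, 5],
  ],
)

```text
t: 13.9
ee_pos: [610.6, 242.1, 90.6]
orientation: [-2.458, -1.017, -1.018]
ft_force: [-0.3, -0.3, -2.8]
width: 13.7
grasp_force: 30.0
```

>>> servo_tool(
  rows=[
    [0, 0, 0, 0.001, 0.0015, 0.001, 5],
    [0, 0, 0, 0.003, 0.003, 0.003, 5],
    [0, 0, 0, 0.003, 0.003, 0.003, 5],
    [0, 0, 0, 0.003, 0.003, 0.003, 5],
  ],
)

```text
t: 14.4
ee_pos: [611.7, 242.3, 90.6]
orientation: [-2.458, -1.017, -1.018]
ft_force: [-0.2, -0.2, -2.3]
width: 13.8
grasp_force: 30.0
```

```bash
python3 -c "
from meas import *
dip(-1,3,y=2);meas(-1,4)"
```

```text
t 14.4 turn [ 0.0006  0.0001 -0.0002] shift [-0.004   0.0021  0.0016] mm [-0.8  0.4  0.3] deg 0.1
top 42 cup centre in dispenser [-0.05 -0.82] resid 1.83
  crook 68 slope 0.025 z 161.5
side 285 cup centre in dispenser [-1.07  0.76] resid 1.59
  crook 82 slope -0.019 z 160.7
[ 0.30725664 -0.68159803 -1.43190132] 13.328452932308172 [ 0.164  0.598  2.079  2.019  0.473 -0.964]
```

>>> servo_tool(
  rows=[
    [0, 0, 0, 0.0014, 0.0015, 0.0014, 5],
    [0, 0, 0, 0.0014, 0.0015, 0.0014, 5],
    [0, 0, 0, 0.0014, 0.0015, 0.0014, 5],
    [0, 0, 0, 0.0014, 0.0015, 0.0014, 5],
  ],
)

```text
t: 15.0
ee_pos: [612.1, 242.4, 90.6]
orientation: [-2.458, -1.017, -1.018]
ft_force: [-1.1, -0.1, -1.8]
width: 13.4
grasp_force: 30.0
```

>>> servo_tool(
  rows=[
    [0, 0, 0, 0.0014, 0.0015, 0.0014, 5],
    [0, 0, 0, 0.0014, 0.0015, 0.0014, 5],
    [0, 0, 0, 0.0014, 0.0015, 0.0014, 5],
    [0, 0, 0, 0.0014, 0.0015, 0.0014, 5],
  ],
)

```text
t: 15.5
ee_pos: [612.3, 242.4, 90.5]
orientation: [-2.458, -1.017, -1.018]
ft_force: [-4.5, -1.9, -0.1]
width: 13.8
grasp_force: 30.0
```

>>> servo_tool(
  rows=[
    [0, 0, 0, -0.001, 0, 0.001, 5],
    [0, 0, 0, -0.002, 0, 0.002, 5],
    [0, 0, 0, -0.002, 0, 0.002, 5],
    [0, 0, 0, -0.002, 0, 0.002, 5],
  ],
)

```text
t: 16.0
ee_pos: [612.4, 242.5, 90.1]
orientation: [-2.458, -1.017, -1.018]
ft_force: [-5.2, -2.9, 2.8]
width: 13.9
grasp_force: 30.0
```

>>> servo_tool(
  rows=[
    [0, 0, 0, -0.001, -0.001, -0.001, 5],
    [0, 0, 0, -0.002, -0.001, 0, 5],
    [0, 0, 0, -0.003, -0.001, 0.001, 5],
    [0, 0, 0, -0.003, -0.001, 0.001, 5],
  ],
)

```text
t: 16.5
ee_pos: [612.3, 242.5, 90.0]
orientation: [-2.457, -1.017, -1.019]
ft_force: [-6.7, -2.9, 5.5]
width: 13.7
grasp_force: 30.0
```

```bash
python3 -c "
from meas import *
dip(0,3,y=2);meas(0,3)"
```

```text
t 16.5 turn [ 0.0004 -0.0006 -0.0001] shift [-0.0013  0.0041  0.0003] mm [-0.3  0.8  0.1] deg 0.1
top 49 cup centre in dispenser [ 0.19 -0.59] resid 1.69
  crook 65 slope 0.009 z 159.7
side 288 cup centre in dispenser [-0.66  0.72] resid 1.62
  crook 87 slope -0.001 z 159.6
[-8.21021193 -1.98051977  5.34466735] 13.695143299594005 [ 0.164  0.6    2.078  2.022  0.475 -0.967]
```

>>> servo_tool(
  rows=[
    [0, 0, 0, -0.0005, -0.001, -0.002, 5],
    [0, 0, 0, -0.0005, -0.001, -0.002, 5],
    [0, 0, 0, -0.0005, -0.001, -0.002, 5],
  ],
)

```text
t: 16.98
ee_pos: [612.2, 242.4, 90.0]
orientation: [-2.457, -1.017, -1.019]
ft_force: [-4.4, -1.1, 2.6]
width: 13.6
grasp_force: 30.0
```

>>> servo_tool(
  rows=[
    [0, 0, 0, -0.0005, -0.001, -0.002, 5],
    [0, 0, 0, -0.0005, -0.001, -0.002, 5],
    [0, 0, 0, -0.0005, -0.001, -0.002, 5],
  ],
)

```text
t: 17.35
ee_pos: [611.9, 242.1, 89.9]
orientation: [-2.458, -1.017, -1.019]
ft_force: [-0.3, -0.5, -0.4]
width: 13.6
grasp_force: 30.0
```

>>> servo_tool(
  rows=[
    [0, 0, 0, 0, 0, 0, 15],
    [0, 0, 0, 0, 0, 0, 17],
    [0, 0, 0, 0, 0, 0, 20],
    [0, 0, 0, 0, 0, 0, 26],
    [0, 0, 0, 0, 0, 0, 34],
    [0, 0, 0, 0, 0, 0, 40],
    [0, 0, 0, 0, 0, 0, 40],
  ],
)

```text
t: 18.23
ee_pos: [611.5, 242.2, 89.9]
orientation: [-2.458, -1.017, -1.018]
ft_force: [0.0, -0.1, -0.4]
width: 39.9
grasp_force: 0.0
```

```bash
python3 -c "
from meas import *
meas(0,3)
im,d=load('side');cv2.imwrite('pics/c6.png',cv2.resize(im[180:280,150:275,::-1],(750,600),interpolation=cv2.INTER_CUBIC))"
```

```text
top 38 cup centre in dispenser [-1.25 -0.71] resid 1.75
  crook 66 slope 0.029 z 160.3
side 279 cup centre in dispenser [-1.18  0.14] resid 1.73
  crook 87 slope 0.001 z 159.8
[-0.1284278  -0.86042201  0.28371956] 40.099015095230534 [ 0.164  0.599  2.08   2.022  0.474 -0.967]
```

View pics/c6.png

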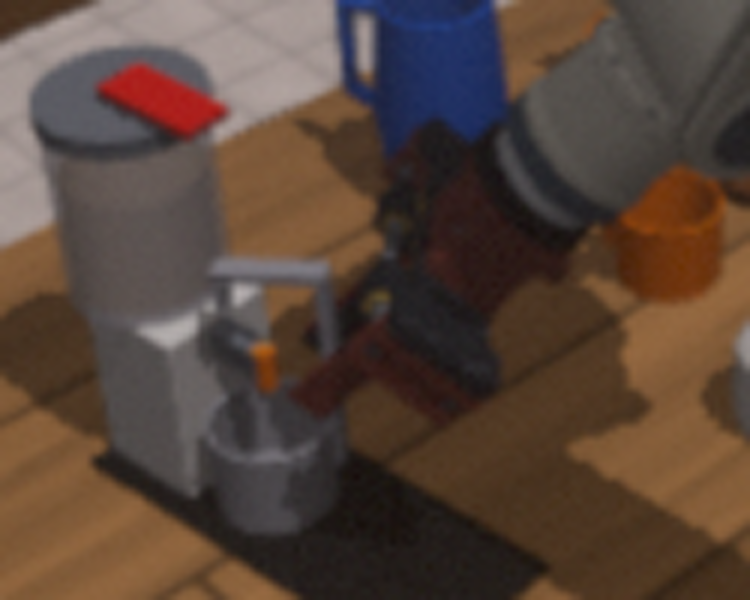

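The dipper stands upright on the plate, with the orange spout (265,365) over the cup and the fingers open around the strap. I'll withdraw along the tool axis.

>>> servo_tool(
  rows=[
    [0, 0, 0, 0, 0, -0.05, 40],
    [0, 0, 0, 0, 0, -0.13, 40],
    [0, 0, 0, 0, 0, -0.25, 40],
    [0, 0, 0, 0, 0, -0.37, 40],
    [0, 0, 0, 0, 0, -0.5, 40],
    [0, 0, 0, 0, 0, -0.6, 40],
    [0, 0, 0, 0, 0, -0.6, 40],
    [0, 0, 0, 0, 0, -0.6, 40],
  ],
)

```text
t: 19.32
ee_pos: [551.7, 182.2, 174.8]
orientation: [-2.458, -1.017, -1.019]
ft_force: [-0.4, -0.1, -0.7]
width: 40.2
grasp_force: 0.0
```

```bash
python3 -c "
from meas import *
meas(0,3)
im,d=load('side');cv2.imwrite('pics/c7.png',cv2.resize(im[180:280,150:275,::-1],(750,600),interpolation=cv2.INTER_CUBIC))"
```

```text
top 50 cup centre in dispenser [ 0.23 -1.12] resid 1.76
  crook 66 slope 0.069 z 160.9
side 300 cup centre in dispenser [-1.18  0.25] resid 1.74
  crook 89 slope 0.007 z 159.6
[ 0.05080887 -0.03618652 -0.35970423] 39.98396727424984 [ 0.04   0.354  2.204  1.662  0.502 -0.682]
```

View pics/c7.png

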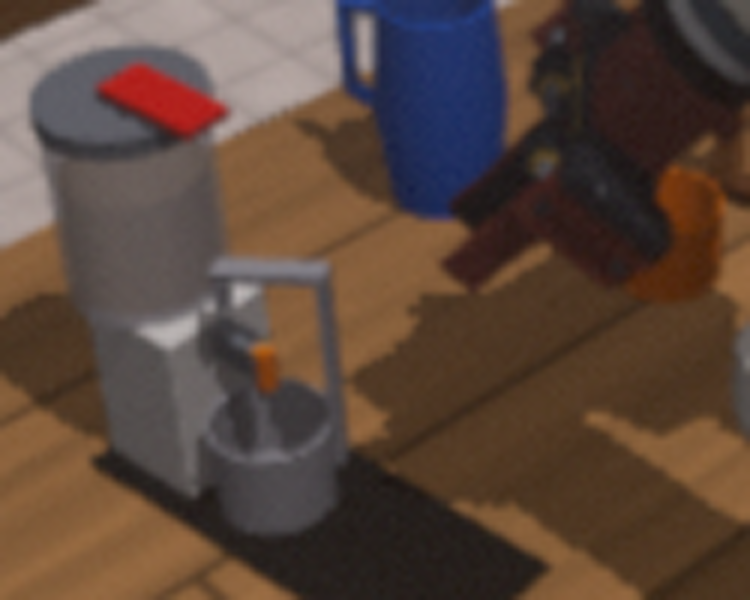

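The dipper stands free against the foot, the gripper is clear, and the lever is up. I'll hand it in.

```bash
python3 -c "
from h import *
print(ctrl.close_job())"
```

```text
the job is handed in; nothing more can be done
None
```

I handed the job in with the steel dipper upright on the drip plate, its cup about 1 mm from the dispenser's foot and centred under the spout to about 1 mm by camera. The lever was up and the gripper clear; no result came back from the hand-in.

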